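# Clear the test rod and hold the gear unit's cover at the pointer

### The arm

A 6-joint arm with a two-finger parallel gripper is mounted at the origin on the work surface. World frame = base frame: x ahead of the robot, y to its left, z up, the work surface at z = 0. Lengths are in mm, angles in rad, forces in N, time in s.
With the tool pointing down it reaches from about 275 to 825 mm from the base axis. Payload 4.9 kg.
Tool frame: the origin (TCP) lies between the finger pads; the fingertips stand 17 mm ahead of it and the grasp point (between the pads) lies 2 mm behind it; z points along the fingers, y is the line along which they close (so a half turn about z gives the same grasp; the last joint's range is limited). The gripper opens to 85 mm and grips with 20 to 120 N. Pads are 22 mm wide; open, the fingers measure 114 mm over their backs; the gripper's body (76 mm by 85 mm) begins 54 mm behind the grasp point. The pads swing forward as they close: fully open they stand 13 mm farther back than shut.
Start: joints at [-1.29, 0.326, -0.193, 1.052, 0, 1.437], TCP at [221.667, -503.371, 248.281] pointing down, gripper open.
Joint ranges: [-2.65, 2.65], [-0.97, 1.79], [-1.3, 1.35], [-1.93, 2.1], [-1.47, 1.37], [-3.14, 3.14]. Speed limits (rad/s): [2.57, 2.57, 3.14, 3.14, 3.14, 3.14].

### API

Orientations are given as [roll, pitch, yaw] about the fixed x, y, z axes, in that order (R = Rz(yaw) Ry(pitch) Rx(roll)).
In Python, from bench import move_ptp, movel, move_j, grip, dwell, solve_ik, capture, camera_model, IKError, sign_off, spot_in, regions_of, place_of, read_t, read_qpos, read_joint_velocities, read_effort, read_tcp_pos, read_orientation, read_contact_force, read_wrist_torque, read_opening, read_gripper_force gives the robot as it stands. Calls block until the motion is done:
- move_ptp(position, orientation): joint-space move of the TCP to a pose.
- movel(position, rot=None, max_speed=150, threshold=None): straight line of the TCP; rot=None keeps the orientation; max_speed is the mean speed in mm/s. With threshold (N) it stops when the force on the tool has changed by that much, and returns True; else False.
- move_j(angles): joint-space move.
- grip(opening, effort=None): opening from 0.0 (shut) to 1.0 (fully open); effort is the grip in N (None keeps the last); returns when the fingers have stopped.
- dwell(seconds).
- solve_ik(position, orientation): joint angles nearest the present ones, or None.
- capture(name): name is "scene" or "top" or "wrist"; returns (picture, depth): 384x512x3 uint8, blue, green, red; 384x512 float32, mm along the optical axis (not along the pixel's ray), 0 where there is no reading.
- camera_model(name): a dict with "K" (3x3 intrinsics, pixels), "position" and "rotation" of the camera in the world. Camera axes: x right, y up, looking along -z (the intrinsics and any distortion apply to the point x, -y, -z); pixel columns grow to the right and rows downward; lengths in mm; the calibration is good to about 2 mm. A picture is of the moment at which its call begins: read the wrist's pose just before it. camera_model takes no time and is no camera call; for the wrist camera it gives the pose at the moment of the call.
A pose or a line that the arm cannot do raises IKError and nothing moves.
- sign_off(): hands the job in; it is judged then, once.
Trained networks look in the newest picture that a camera, given by its name, has taken for a name from the list of things; names that differ only in an ending like _2 or _b are one class to them, and where a whole thing is asked for, a point or a joint stands for the part that bears it (a point fixed in the world has none). Each returns a list of dicts, best first, with "score" (0 to 1); they miss things now and then, are a little off and sometimes report something else, mostly with a low value. They report only what shows in the picture. A call takes as long as a camera call.
- spot_in(camera, name): "point" ([x, y, z] in mm, in the coordinates of the camera as it stood for that picture, good to about 4 mm: the middle of the surface that is visible of it).
- regions_of(camera, name): "pixels" (384x512 bool, what is visible of it).
- place_of(camera, name): "point" ([x, y, z] in mm, in the coordinates of the camera as it stood for that picture, good to about 4 mm: a listed point, or the origin of a listed thing).
Readings, each from a call of its own:
- read_t(): time.
- read_qpos(): joint angles.
- read_joint_velocities(): joint speeds.
- read_effort(): joint torques, N m.
- read_tcp_pos(): TCP position.
- read_orientation(): TCP orientation.
- read_contact_force(): force on the tool from outside, world axes, zero at the start.
- read_wrist_torque(): the same for the moment, N m.
- read_opening(): opening from 0.0 (shut) to 1.0 (fully open).
- read_gripper_force(): force on a finger pad.
Only numpy, scipy, OpenCV 4.12 (cv2) and the standard library are available. Lean on these libraries where they do the work, as an engineer would, in place of code of your own. Each camera call takes 0.05 s, during which the arm holds its last target. There are 200 camera calls.

### The job

Someone wants to look at the gears: take the orange-handled test rod that leans across the gear unit's blue cover and stand it, handle up, in the green cup and let go of it while the cover is still shut. Then lift the cover (the black handle is there for it) until its yellow tab lines up with the red pointer, and finish while still holding it there, because it falls shut if you let go. Do not shift the pointer or disturb anything else on the bench.

Things in the scene. Friction and masses are not known exactly. Their poses are not given: they have to be found in the camera images.
- unit: Gear unit, fixed: grey open housing 180 x 220 mm (x, y), rim 94 mm high, on a base plate 12 mm thick (x +-105 mm; y -240 to 150 mm). Origin: on the bench under the housing's centre, z up; the cover's free edge faces its -x. At its -y side a yellow sloping channel, from (30, -195, 22) mm, 108 mm long, rising towards +y at 40 degrees from vertical, 17 mm wide inside, open above, carries the rod.
- cover (a joint): Angle of the blue cover (rad): 0 shut (level), grows as it lifts, to 1.6. The hinge line runs along the unit's y through point cover_hinge, on the side away from the handle. Plate 184 x 220 x 4 mm, 0.5 kg in all, hinge nearly without friction: it falls shut when let go.
- cover_hinge (a point): Middle of the cover's hinge line, 96 mm above the bench, at (90, 0, 96) mm in the unit's frame; turns with the cover (its x axis lies in the cover, pointing away from the handle; y along the hinge line).
- cover_handle (a point): Middle of the black bar handle: a round bar 12 mm thick, 110 mm long, parallel to the hinge (along y), its axis 37 mm above the cover plate's mid-plane, held by a post at each end; 160 mm from the hinge line towards the free edge. The bar may turn between the finger pads. Axes as cover_hinge.
- cover_tab (a point): Yellow tab (12 x 14 x 4 mm) on the cover's +y edge, 112 mm from the hinge line. Axes as cover_hinge.
- pointer (a joint): Angle of the red pointer (rad), on the same hinge line and with the same zero and sense as joint cover: the cover is at the mark when both values are equal. Held by light friction; do not move it.
- pointer_tip (a point): Red block at the end of the red pointer (118 mm long arm at the unit's +y side), 112 mm from the hinge line, 17 mm outside the yellow tab. Its x axis points back along the pointer to the hinge.
- rod: Test rod, 190 mm long, 0.14 kg: steel shank 12 mm thick for the lower 130 mm, orange handle 16 mm thick for the upper 60 mm. Origin: centre of the steel foot's end face; z along the rod to the handle's end. It starts in the sloping channel, leaning 40 degrees from the vertical towards the unit's +y, its handle above the cover's -y part.
- rod_top (a point): Centre of the orange handle's end face (190 mm from the foot).
- cup: Green round cup, fixed to the bench on a dark steel foot (76 mm wide, 6 mm thick): 40 mm outside, 28 mm inside diameter, 70 mm high, inner floor 8 mm above the bench. Origin: on the bench under its centre. A rod in it may lean a little.
- cup_rim (a point): Centre of the cup's mouth, 70 mm above the bench.
- jar: Bystander: amber jar with black lid, 60 mm wide, 75 mm high; stands near the cup. Origin: centre of its underside.
- spray: Bystander: blue spray can, 66 mm wide, 200 mm high, behind the unit. Origin: centre of its underside.
- gear_a: Bystander: aluminium block with a dark gear (90 x 66 x 80 mm), to the left. Origin: centre of its underside.
- gear_b: Bystander: the same kind of block with gear, behind the unit. Origin: centre of its underside.
- driver: Bystander: screwdriver, 180 mm long, lying near the robot. Origin: underside near its middle.
- carton: Bystander: cardboard box 90 x 120 x 70 mm, to the left. Origin: centre of its underside.

How it is judged:
By the outcome, as a careful person would: the job done as asked, in the order asked, and still so for the second after the job is handed in, while the arm keeps its last pose, push and grip.
It also fails if it takes over 61 s, if anything falls off the work surface, if the arm or the gripper's body presses on something with over 40 N, if the wrist force passes 120 N, or if a joint passes its speed limit or range.

## Working session

There is one attempt and no reset: what is moved stays moved. The work goes in short steps, each a Python script; the robot and the scene stay as the last script left them, time stands still between calls to the robot, and variables do not carry over. Pictures are saved under pics/ and viewed, at most 10 in all, crops included, and the job is handed in when it is done.

```bash
ls; mkdir -p pics; cat > h.py <<'E'
import numpy as np, cv2
from bench import *
from scipy.spatial.transform import Rotation as R
def w(cam,p,m=None):
    m=m or camera_model(cam); return np.array(m["rotation"])@np.array(p)+np.array(m["position"])
def eul(M): return list(R.from_matrix(M).as_euler('xyz'))
def back(cam,depth,mask,m=None):
    m=m or camera_model(cam); K=np.array(m["K"]); v,u=np.nonzero(mask&(depth>0)); d=depth[v,u]
    p=np.c_[(u-K[0,2])/K[0,0]*d,-(v-K[1,2])/K[1,1]*d,-d]
    return p@np.array(m["rotation"]).T+np.array(m["position"])
E
python3 - <<'E'
from h import *
for c in ["scene","top"]:
    im,d=capture(c); cv2.imwrite(f"pics/{c}0.png",im)
    m=camera_model(c); print(c,{k:np.round(v,3).tolist() if not isinstance(v,str) else v for k,v in m.items()})
    for n in ["unit","cover_hinge","cover_handle","cover_tab","pointer_tip","rod","rod_top","cup","cup_rim","jar","spray","gear_a","driver","carton"]:
        r=place_of(c,n); print(n,[(np.round(w(c,x["point"],m),1).tolist(),round(x["score"],2)) for x in r[:2]])
print(read_t())
E
```

```text
bench.py
pics
scene {'K': [[455.847, 0.0, 244.857], [0.0, 455.847, 190.507], [0.0, 0.0, 1.0]], 'position': [1036.153, -808.109, 889.03], 'rotation': [0.932, 0.021, 0.486]}
unit [([376.0, -1468.2, 228.9], 0.87), ([364.5, -1479.7, 217.4], 0.26)]
cover_hinge [([384.0, -1460.3, 236.9], 0.71), ([492.5, -1351.7, 345.4], 0.56)]
cover_handle [([341.1, -1503.2, 193.9], 0.85)]
cover_tab [([373.7, -1470.5, 226.6], 0.91), ([236.1, -1608.2, 89.0], 0.26)]
pointer_tip [([405.8, -1438.4, 258.7], 0.45)]
rod [([421.9, -1422.4, 274.8], 0.85)]
rod_top [([456.5, -1387.8, 309.3], 0.93)]
cup [([362.9, -1481.4, 215.8], 0.56), ([402.3, -1442.0, 255.2], 0.29)]
cup_rim [([384.6, -1459.6, 237.5], 0.78), ([184.0, -1660.2, 36.9], 0.42)]
jar [([182.3, -1662.0, 35.1], 0.65), ([341.5, -1502.8, 194.4], 0.56)]
spray [([584.7, -1259.6, 437.6], 0.68)]
gear_a [([606.1, -1238.2, 459.0], 0.68), ([235.6, -1608.6, 88.5], 0.66)]
driver [([146.7, -1697.5, -0.4], 0.78), ([385.8, -1458.4, 238.7], 0.16)]
carton [([489.2, -1355.1, 342.1], 0.83)]
top {'K': [[350.248, 0.0, 250.264], [0.0, 350.248, 192.242], [0.0, 0.0, 1.0]], 'positi
[... 241 characters left out ...]
over_tab [([2466.0, 2146.5, 3389.2], 0.96), ([2601.8, 2282.3, 3525.0], 0.32)]
pointer_tip [([2391.7, 2072.2, 3314.9], 0.55)]
rod [([2616.7, 2297.1, 3539.8], 0.62)]
rod_top [([2383.9, 2064.4, 3307.1], 0.56), ([2391.2, 2071.7, 3314.4], 0.15)]
cup [([2417.4, 2097.8, 3340.6], 0.56), ([2675.3, 2355.8, 3598.5], 0.55)]
cup_rim [([2555.0, 2235.5, 3478.2], 0.65), ([2601.8, 2282.3, 3525.0], 0.58)]
jar [([2655.3, 2335.7, 3578.5], 0.85)]
spray [([2661.9, 2342.4, 3585.1], 0.88), ([2600.2, 2280.6, 3523.4], 0.66)]
gear_a [([2599.7, 2280.2, 3522.9], 0.8), ([2657.9, 2338.4, 3581.1], 0.79)]
driver [([2609.6, 2290.1, 3532.8], 0.6)]
carton [([2602.0, 2282.4, 3525.2], 0.91), ([2483.5, 2164.0, 3406.7], 0.67)]
1.5
```

```bash
sed -i 's/np.array(m\["rotation"\])/R.from_euler("xyz",m["rotation"]).as_matrix()/' h.py
python3 - <<'E'
from h import *
for c in ["scene","top"]:
    im,d=capture(c); np.save(f"{c}.npy",d)
    m=camera_model(c); print(c)
    for n in ["unit","cover_hinge","cover_handle","cover_tab","pointer_tip","rod","rod_top","cup","cup_rim","jar","spray","gear_a","driver","carton"]:
        r=place_of(c,n); print(n,[(np.round(w(c,x["point"],m),1).tolist(),round(x["score"],2)) for x in r[:2]])
E
```

```text
scene
unit [([540.5, 70.3, 2.4], 0.93), ([598.5, -117.3, 22.0], 0.74)]
cover_hinge [([631.0, 81.7, 93.1], 0.8)]
cover_handle [([472.1, 62.0, 133.5], 0.9)]
cover_tab [([501.7, 186.9, 93.4], 0.84), ([295.9, 267.3, -2.8], 0.72)]
pointer_tip [([511.3, 204.1, 151.4], 0.54)]
rod [([599.5, -116.8, 18.4], 0.82)]
rod_top [([583.0, 2.0, 163.7], 0.66)]
cup [([576.8, -365.6, 1.3], 0.95)]
cup_rim [([573.2, -365.4, 74.8], 0.89)]
jar [([397.7, -359.8, -0.3], 0.73), ([296.5, 270.1, -2.4], 0.67)]
spray [([771.1, -157.6, 2.5], 0.92)]
gear_a [([358.5, 499.1, 0.3], 0.93), ([778.6, 1.7, -1.5], 0.85)]
driver [([293.2, 268.7, 1.6], 0.78), ([471.4, 60.0, 134.6], 0.67)]
carton [([605.9, 559.4, -1.2], 0.87), ([776.6, -1.1, 1.4], 0.46)]
top
unit [([539.3, 74.7, 0.4], 0.95)]
cover_hinge [([631.6, 86.7, 100.4], 0.88)]
cover_handle [([472.9, 60.8, 133.3], 0.66)]
cover_tab [([503.5, 189.1, 100.0], 0.85)]
pointer_tip [([516.3, 211.7, 148.0], 0.39)]
rod [([598.6, -116.3, 19.8], 0.56)]
rod_top [([582.0, 8.8, 168.1], 0.64), ([596.0, -114.1, 22.3], 0.22)]
cup [([578.2, -362.1, -4.5], 0.7), ([781.4, 4.7, -1.0], 0.4)]
cup_rim [([578.2, -361.1, 73.1], 0.54)]
jar [([401.7, -357.9, 1.2], 0.54)]
spray [([776.7, -156.1, 3.5], 0.7)]
gear_a [([362.4, 504.0, -0.1], 0.76), ([775.8, -154.6, 0.0], 0.73)]
driver [([297.6, 272.8, 1.2], 0.61)]
carton [([605.8, 564.2, 0.7], 0.79), ([542.8, 75.4, 2.0], 0.17)]
```

View pics/scene0.png

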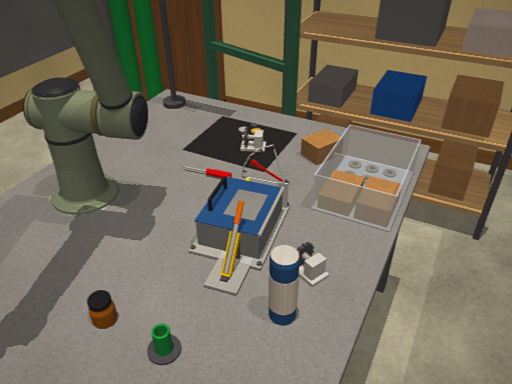

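View pics/top0.png

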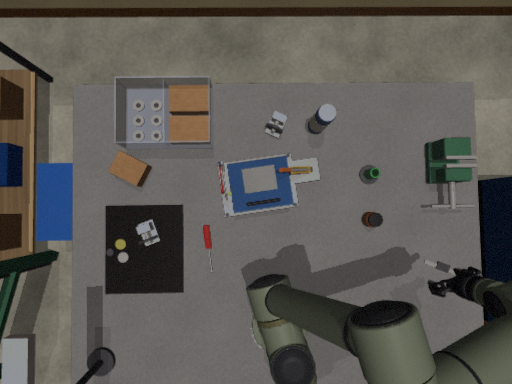

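```bash
python3 - <<'E'
from h import *
print(np.round(read_orientation(),3), read_t())
o=read_orientation()
def look(p,o,names,tag):
    move_ptp(p,o); dwell(0.2)
    m=camera_model("wrist"); im,d=capture("wrist"); cv2.imwrite(f"pics/{tag}.png",im)
    np.savez(tag+".npz",im=im,d=d,pos=m["position"],rot=m["rotation"],K=m["K"])
    print(tag,read_t(),np.round(m["position"],1),np.round(m["rotation"],3))
    for n in names:
        r=place_of("wrist",n); print(n,[(np.round(w("wrist",x["point"],m),1).tolist(),round(x["score"],2)) for x in r[:2]])
        r=regions_of("wrist",n)
        if r:
            np.save(f"{tag}_{n}.npy",r[0]["pixels"])
look([560,-330,330],[np.pi,0,0.137],["cup_rim"],"wc1")
look([560,-380,330],[np.pi,0,0.137],["cup_rim"],"wc2")
N=["cover_hinge","cover_handle","cover_tab","pointer_tip","rod","rod_top"]
look([530,40,360],[np.pi,0,0.137],N,"wu1")
look([500,110,360],[np.pi,0,0.137],N,"wu2")
a=[cv2.imread(f"pics/{t}.png") for t in ["wc1","wc2","wu1","wu2"]]
cv2.imwrite("pics/m1.png",cv2.resize(np.vstack([np.hstack(a[:2]),np.hstack(a[2:])]),(800,600)))
E
```

```text
[ 3.142 -0.     0.415] 3.0
wc1 4.7 [ 641.2 -319.5  454.7] [-0.327 -0.    -1.436]
cup_rim [([579.3, -358.2, 68.0], 0.78)]
wc2 5.3667 [ 642.1 -367.5  455.1] [-0.327 -0.    -1.434]
cup_rim [([578.2, -358.6, 66.1], 0.7)]
wu1 7.275 [612.4  50.6 484.6] [-3.280e-01 -1.000e-03 -1.436e+00]
cover_hinge [([632.1, 82.6, 90.6], 0.94)]
cover_handle [([472.3, 57.7, 131.0], 0.81)]
cover_tab [([503.0, 185.0, 93.7], 0.66)]
pointer_tip [([516.6, 208.5, 145.9], 0.56)]
rod [([596.1, -115.4, 22.1], 0.58)]
rod_top [([580.2, 5.6, 167.8], 0.79)]
wu2 8.525 [582.4 120.8 484.8] [-3.270e-01 -1.000e-03 -1.436e+00]
cover_hinge [([632.2, 84.6, 92.3], 0.57), ([599.2, -114.2, 22.0], 0.38)]
cover_handle [([474.5, 60.5, 134.3], 0.71)]
cover_tab [([501.7, 185.7, 93.6], 0.8)]
pointer_tip [([515.3, 208.1, 144.4], 0.72)]
rod [([598.9, -115.8, 20.9], 0.72)]
rod_top [([578.4, 4.1, 166.0], 0.73)]
```

View pics/m1.png

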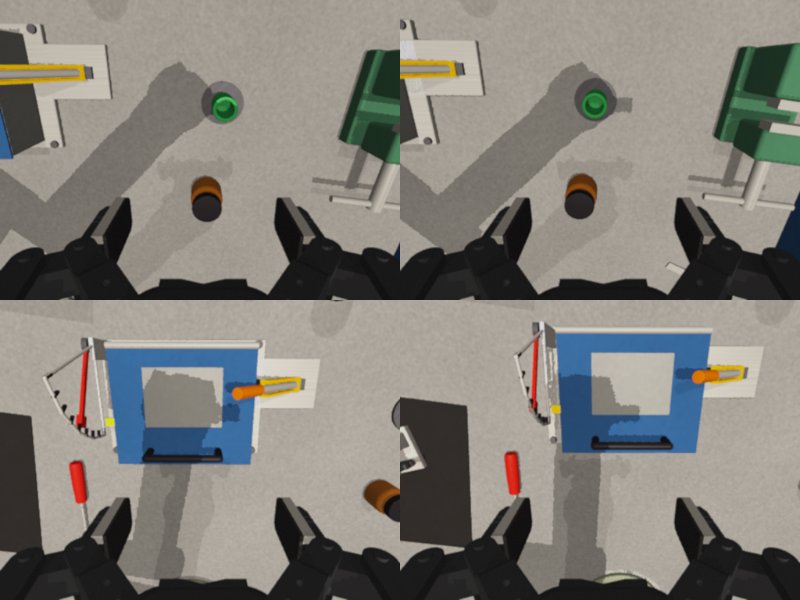

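```bash
python3 - <<'E'
from h import *
yaw=0.137
def P(tag,n,erode=1):
    z=np.load(tag+".npz"); mk=np.load(f"{tag}_{n}.npy")
    if erode: mk=cv2.erode(mk.astype(np.uint8),np.ones((3,3)))>0
    return z["im"],mk,back("wrist",z["d"],mk,dict(K=z["K"],position=z["pos"],rotation=z["rot"]))
for t in ["wc1","wc2"]:
    im,mk,p=P(t,"cup_rim",0); p=p[(abs(p[:,2]-69)<5)]
    (c,r)=cv2.minEnclosingCircle(p[:,:2].astype(np.float32)); print(t,"cup",len(p),c,r,np.median(p[:,2]))
    s=np.linalg.lstsq(np.c_[2*p[:,:2],np.ones(len(p))],(p[:,:2]**2).sum(1),rcond=None)[0];print(s[:2])
for t in ["wu1","wu2"]:
    z=np.load(t+".npz"); im=z["im"].astype(int); hsv=cv2.cvtColor(z["im"],cv2.COLOR_BGR2HSV)
    m=dict(K=z["K"],position=z["pos"],rotation=z["rot"]); H,S,V=[hsv[...,i] for i in range(3)]
    def seg(mk,box,zr,er=True):
        if er: mk=cv2.erode(mk.astype(np.uint8),np.ones((3,3)))>0
        p=back("wrist",z["d"],mk,m); k=(p[:,0]>box[0])&(p[:,0]<box[1])&(p[:,1]>box[2])&(p[:,1]<box[3])&(p[:,2]>zr[0])&(p[:,2]<zr[1]); return p[k]
    def line(p):
        c=p.mean(0); d=np.linalg.svd(p-c)[2][0]; return c,d
    p=seg((H>5)&(H<18)&(S>180)&(V>90),(550,620,-60,30),(110,190)); c,d=line(p); print(t,"rod",len(p),c.round(1),d.round(3), p.min(0).round(),p.max(0).round())
    p=seg(V<60,(440,500,-20,140),(125,150),False); c,d=line(p); print("bar",len(p),c.round(1),d.round(3),p.min(0).round(),p.max(0).round())
    p=seg((H>100)&(H<125)&(S>120),(440,640,-40,200),(80,110)); 
    A=np.linalg.lstsq(np.c_[p[:,:2]-[540,72],np.ones(len(p))],p[:,2],rcond=None)[0]; print("plate",len(p),A.round(4))
    r=cv2.minAreaRect(p[:,:2].astype(np.float32)); print(r)
    p=seg(((H<5)|(H>174))&(S>150),(490,640,185,230),(85,170),False); c,d=line(p)
    loc=(p-[540,72,0])@np.array([[np.cos(yaw),-np.sin(yaw),0],[np.sin(yaw),np.cos(yaw),0],[0,0,1]]).T.T
    print("ptr",len(p),c.round(1),d.round(3),loc.min(0).round(),loc.max(0).round())
    L=np.c_[(p[:,0]-540)*np.cos(yaw)+(p[:,1]-72)*np.sin(yaw),p[:,2]]
    sx=90-L[:,0]; k=(sx>30)&(sx<85); print(" ang fit",np.arctan2(*np.polyfit(sx[k],L[k,1],1)[:1],1),np.polyfit(sx[k],L[k,1],1))
    rr=np.hypot(sx,L[:,1]-96); k=rr>100; print(" tip ang",np.median(np.arctan2(L[k,1]-96,sx[k])),k.sum())
E
```

```text
wc1 cup 453 (579.114013671875, -362.6758728027344) 19.796419143676758 68.8342103280948
[ 579.41854289 -362.48600006]
wc2 cup 453 (579.287109375, -362.7344665527344) 19.928319931030273 68.89966744887852
[ 579.44636986 -362.85254078]
wu1 rod 397 [585.9 -12.1 155.8] [-0.121  0.701  0.702] [577. -37. 128.] [594.   7. 172.]
bar 857 [474.9  67.9 136.5] [ 0.142 -0.99  -0.004] [463.   4. 125.] [488. 122. 140.]
plate 15269 [ 7.00000e-04 -6.00000e-04  9.71496e+01]
((539.194091796875, 70.62104797363281), (175.02926635742188, 217.96072387695312), 7.711015224456787)
ptr 653 [551.6 210.  130.5] [-0.873 -0.13   0.471] [-16. 125.  99.] [ 84. 140. 170.]
 ang fit 0.4602355756852476 [  0.49574221 100.25316714]
 tip ang 0.5293730697803662 169
wu2 rod 327 [584.8  -8.4 158.9] [-0.123  0.735  0.666] [577. -35. 132.] [592.   8. 172.]
bar 714 [475.1  68.2 136.4] [ 0.138 -0.99   0.001] [462.   5. 125.] [487. 122. 140.]
plate 16364 [ 8.0000e-04 -5.0000e-04  9.7207e+01]
((539.0420532226562, 71.52357482910156), (174.2884521484375, 215.39622497558594), 7.715205192565918)
ptr 423 [557.6 211.1 127.8] [-0.871 -0.135  0.473] [-10. 127. 101.] [ 82. 139. 170.]
 ang fit 0.45958886697361834 [  0.49493682 100.80687739]
 tip ang 0.5384285319749256 50
```

```bash
cat >> h.py <<'E'
YAW=0.1346; U=np.array([541,71.4,0.]); RU=R.from_euler('z',YAW).as_matrix()
def u2w(p): return U+RU@np.array(p,float)
FOOT=u2w([30,-195,22]); D=RU@np.array([0,np.sin(np.radians(40)),np.cos(np.radians(40))])
def ori(z,y):
    y=y/np.linalg.norm(y); return eul(np.c_[np.cross(y,z),y,z])
E
python3 - <<'E'
from h import *
print(np.round(read_qpos(),2))
for s in (1,-1):
    o=ori(-D,s*RU[:,0])
    for b in (158,240,280):
        q=solve_ik(list(FOOT+b*D),o); print(s,b,None if q is None else np.round(q,2))
    q=solve_ik(list(FOOT+158*D+[0,0,130]),o); print('lift',None if q is None else np.round(q,2))
for yaw in np.arange(-3,3.2,0.5):
    q=solve_ik([579.4,-362.6,300],[np.pi,0,yaw]); print(round(yaw,1),None if q is None else np.round(q,2))
# cover handle: tool z in unit xz plane with angle phi from down
for th in (0,0.25,0.48):
  h=np.array([90,0,96])+np.array([-160*np.cos(th)-37*np.sin(th)*-1*-1*-1 if 0 else -160*np.cos(th)+37*np.sin(th),0,160*np.sin(th)+37*np.cos(th)])
  for s in (1,-1):
   for phi in (0,0.3,0.6):
    z=RU@np.array([np.sin(phi),0,-np.cos(phi)]); y=s*(RU@np.array([np.cos(phi),0,np.sin(phi)]))
    q=solve_ik(list(u2w(h)+2*z),ori(z,y)); print(th,s,phi,None if q is None else np.round(q,2))
E
```

```text
[ 0.07  0.2  -0.07  1.29  0.    3.08]
1 158 [ 0.16  0.55 -0.32  0.72 -0.7   1.61]
1 240 [ 0.25  0.51 -0.2   0.96 -0.69  1.72]
1 280 [ 0.29  0.5  -0.13  1.07 -0.69  1.78]
lift [ 0.16  0.42 -0.16  1.01 -0.7   1.61]
-1 158 [ 0.16  0.55 -0.32  0.72 -0.7  -1.54]
-1 240 [ 0.25  0.51 -0.2   0.96 -0.69 -1.42]
-1 280 [ 0.29  0.5  -0.13  1.07 -0.69 -1.36]
lift [ 0.16  0.42 -0.16  1.01 -0.7  -1.54]
-3.0 [-0.67  0.57  0.32  1.32  0.   -0.81]
-2.5 [-0.67  0.57  0.32  1.32  0.   -1.31]
-2.0 [-0.67  0.57  0.32  1.32  0.   -1.81]
-1.5 [-0.67  0.57  0.32  1.32  0.   -2.31]
-1.0 [-0.67  0.57  0.32  1.32  0.   -2.81]
-0.5 [-0.67  0.57  0.32  1.32  0.    2.97]
0.0 [-0.67  0.57  0.32  1.32  0.    2.47]
0.5 [-0.67  0.57  0.32  1.32  0.    1.97]
1.0 [-0.67  0.57  0.32  1.32  0.    1.47]
1.5 [-0.67  0.57  0.32  1.32  0.    0.97]
2.0 [-0.67  0.57  0.32  1.32  0.    0.47]
2.5 [-0.67  0.57  0.32  1.32  0.   -0.03]
3.0 [-0.67  0.57  0.32  1.32  0.   -0.53]
0 1 0 [-0.02  0.31 -0.55  0.71  0.    1.41]
0 1 0.3 [-0.06  0.14 -0.85  0.29  0.06  1.39]
0 1 0.6 [-0.11  0.07 -1.14 -0.23  0.14  1.37]
0 -1 0 [-0.02  0.31 -0.55  0.71  0.   -1.73]
0 -1 0.3 [-0.06  0.14 -0.85  0.29  0.06 -1.76]
0 -1 0.6 [-0.11  0.07 -1.14 -0.23  0.14 -1.77]
0.25 1 0 [-0.02  0.29 -0.47  0.82  0.    1.42]
0.25 1 0.3 [-0.05  0.1  -0.76  0.41  0.05  1.39]
0.25 1 0.6 [-0.1  -0.   -1.06 -0.07  0.13  1.38]
0.25 -1 0 [-0.02  0.29 -0.47  0.82  0.   -1.73]
0.25 -1 0.3 [-0.05  0.1  -0.76  0.41  0.05 -1.75]
0.25 -1 0.6 [-0.1  -0.   -1.06 -0.07  0.13 -1.76]
0.48 1 0 [-0.01  0.29 -0.37  0.91  0.    1.42]
0.48 1 0.3 [-0.04  0.1  -0.67  0.51  0.05  1.4 ]
0.48 1 0.6 [-0.08 -0.03 -0.97  0.04  0.12  1.39]
0.48 -1 0 [-0.01  0.29 -0.37  0.91  0.   -1.72]
0.48 -1 0.3 [-0.04  0.1  -0.67  0.51  0.05 -1.74]
0.48 -1 0.6 [-0.08 -0.03 -0.97  0.04  0.12 -1.75]
```

```bash
python3 - <<'E'
from h import *
o=ori(-D,RU[:,0])
t0=read_t()
move_ptp(list(FOOT+245*D),o); print(read_t(),read_contact_force())
print(movel(list(FOOT+158*D),max_speed=120,threshold=12),np.round(read_tcp_pos()-(FOOT+158*D),1),np.round(read_contact_force(),1))
grip(0.0,60); print(read_opening()*85,read_gripper_force(),np.round(read_contact_force(),1),read_t())
movel(list(FOOT+158*D+[0,0,130]),max_speed=150); print(read_opening()*85,np.round(read_contact_force(),1))
move_ptp([579.4,-362.6,158+110],[np.pi,0,1.0]); dwell(.2)
T=read_tcp_pos(); print(T,read_t(),read_opening()*85)
for c in ("scene","top"):
    im,d=capture(c); cv2.imwrite(f"pics/{c}1.png",im)
    for n in ("rod","rod_top","cup_rim"):
        r=place_of(c,n); print(c,n,[(np.round(w(c,x["point"]),1).tolist(),round(x["score"],2)) for x in r[:2]])
    if c=="scene":
        cv2.imwrite("pics/s1c.png",cv2.resize(im[150:384,60:320],None,fx=2.3,fy=2.3))
        r=regions_of(c,"rod")[0]["pixels"]; p=back(c,d,cv2.erode(r.astype(np.uint8),np.ones((3,3)))>0); cc=p.mean(0); print(len(p),cc,np.linalg.svd(p-cc)[2][0],p.min(0),p.max(0))
E
```

```text
10.35 [-0.26487251 -0.18166161  0.50473639]
False [0.4 0.2 0.7] [-0.5  0.8  0.3]
14.680907162061835 58.482327461242676 [1.3 1.4 1.3] 11.875
14.554884098668456 [ 0.6 -0.2 -1.7]
[ 580.23756225 -360.5773345   268.0048722 ] 14.4 14.443958745185807
scene rod [([582.1, -358.2, 110.9], 0.62), ([395.8, -359.5, -3.3], 0.5)]
scene rod_top []
scene cup_rim [([472.6, 61.1, 132.5], 0.69), ([573.8, -363.6, 70.6], 0.68)]
149 [ 582.39629812 -366.57900494  188.72856979] [-0.0013354   0.00331718  0.99999361] [ 578.32828356 -370.50234623  118.03139699] [ 585.76645574 -361.50563799  240.78494734]
top rod [([579.8, -360.1, 105.3], 0.44)]
top rod_top [([581.2, -357.0, 298.8], 0.58)]
top cup_rim [([580.6, -362.5, 71.6], 0.69)]
```

View pics/s1c.png

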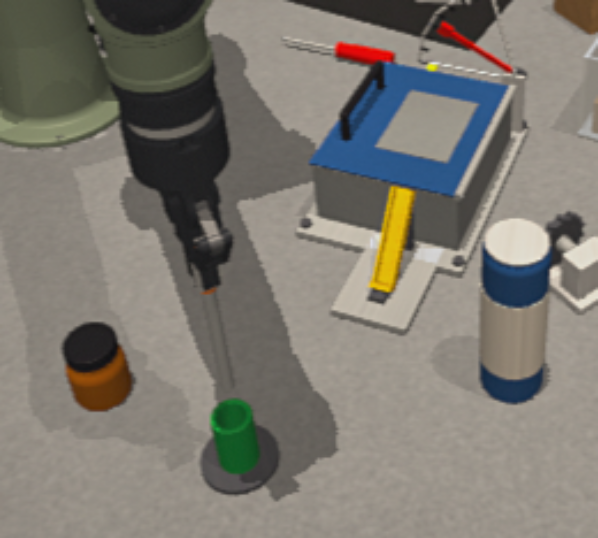

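```bash
python3 - <<'E'
from h import *
movel([578.6,-364.4,235],max_speed=100); print(np.round(read_tcp_pos(),1))
print(movel([578.6,-364.4,163],max_speed=60,threshold=6),np.round(read_tcp_pos(),1),np.round(read_contact_force(),1),read_opening()*85)
grip(0.45); dwell(.2); p=read_tcp_pos(); print(p,read_t())
movel([p[0],p[1],p[2]+80],max_speed=150)
im,d=capture("scene"); cv2.imwrite("pics/s2.png",im[150:384,60:320])
for c in ("scene",):
    for n in ("rod","rod_top"):
        r=place_of(c,n); print(c,n,[(np.round(w(c,x["point"]),1).tolist(),round(x["score"],2)) for x in r[:2]])
print(read_t())
E
```

```text
[ 578.4 -364.4  234.9]
True [ 578.3 -364.2  166.3] [-0.6 -0.1  3.4] 14.545727104960575
[ 577.34918518 -363.38866283  164.5366578 ] 16.9417
scene rod []
scene rod_top [([578.8, -368.0, 194.6], 0.61)]
17.775
```

View pics/s2.png

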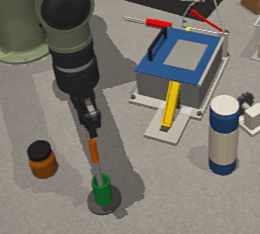

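```bash
cat >> h.py <<'E'
PHI0=0.2
def hand(th,b=0,dphi=0):
    c,s=np.cos(th),np.sin(th)
    h=np.array([90-160*c+37*s,0,96+160*s+37*c]); f=PHI0-th+dphi
    z=RU@np.array([np.sin(f),0,-np.cos(f)]); y=RU@np.array([np.cos(f),0,np.sin(f)])
    return list(u2w(h)+(2-b)*z),ori(z,y)
def look(tag):
    m=camera_model("wrist"); im,d=capture("wrist"); cv2.imwrite(f"pics/{tag}.png",im)
    np.savez(tag+".npz",im=im,d=d,pos=m["position"],rot=m["rotation"],K=m["K"])
    for n in ("cover_tab","pointer_tip"):
        r=place_of("wrist",n); print(tag,n,[(np.round(w("wrist",x["point"],m),1).tolist(),round(x["score"],2)) for x in r[:2]])
        for x in r[:1]:
            l=RU.T@(w("wrist",x["point"],m)-U); print("  ang",np.arctan2(l[2]-96,90-l[0]),"r",np.hypot(l[2]-96,90-l[0]))
E
python3 - <<'E'
from h import *
p=read_tcp_pos(); movel([p[0],p[1],p[2]+40],max_speed=150)
a,o=hand(0,100); move_ptp(a,o); grip(0.5); print(read_t(),np.round(read_contact_force(),1))
look("wh")
a,o=hand(0); print(movel(a,max_speed=100,threshold=10),np.round(np.array(read_tcp_pos())-a,1),np.round(read_contact_force(),1))
grip(0.0,40); dwell(.2); print(read_opening()*85,read_gripper_force(),np.round(read_contact_force(),1),np.round(np.array(read_tcp_pos())-a,1),read_t())
E
```

```text
20.0333 [0.9 0.3 0.4]
wh cover_tab [([500.8, 186.7, 94.6], 0.83)]
  ang -0.012663816672978058 r 114.41406028846328
wh pointer_tip []
False [0.4 0.  0.5] [0.  0.4 0.2]
10.58462812433551 39.213831424713135 [4.5 1.9 3.7] [1.6 0.1 1. ] 21.925
```

View pics/wh.png

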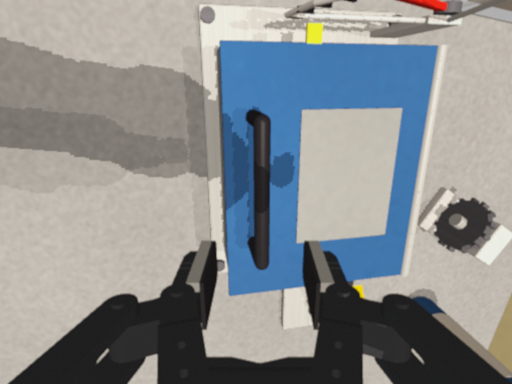

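```bash
python3 - <<'E'
from h import *
grip(0.0,70)
for th in np.arange(0.06,0.43,0.06):
    a,o=hand(th); movel(a,o,max_speed=60)
    print(round(th,2),np.round(np.array(read_tcp_pos())-a,1),np.round(read_contact_force(),1),round(read_opening()*85,1))
print(read_t()); dwell(.2)
look("w3")
for c in ("scene","top"):
    im,d=capture(c); cv2.imwrite(f"pics/{c}3.png",im); np.save(c+"3.npy",d)
    for n in ("cover_tab","pointer_tip","cover_handle"):
        r=place_of(c,n)
        for x in r[:1]:
            l=RU.T@(w(c,x["point"])-U); print(c,n,l.round(1),round(x["score"],2),"ang",np.arctan2(l[2]-96,90-l[0]))
s=cv2.imread("pics/scene3.png")[120:260,180:320]; wi=cv2.imread("pics/w3.png")
cv2.imwrite("pics/m3.png",np.hstack([cv2.resize(s,(384,384)),wi[:384,112:512]]))
print(read_t())
E
```

```text
0.06 [ 1.3  0.1 -0.1] [ 8.4  1.8 -6.4] 9.6
0.12 [ 1.2  0.1 -0.4] [ 8.7  2.2 -5.6] 9.9
0.18 [ 1.   0.1 -0.7] [ 7.7  1.5 -7. ] 9.5
0.24 [ 0.8  0.  -1. ] [ 7.7  1.4 -6.1] 9.4
0.3 [ 0.6 -0.  -1.3] [ 6.7  0.2 -6.5] 9.3
0.36 [ 0.3 -0.  -1.4] [ 6.2  0.1 -7. ] 9.6
0.42 [ 0.1 -0.1 -1.5] [ 7.   1.3 -7.7] 9.6
24.3583
w3 cover_tab []
w3 pointer_tip []
scene cover_tab [-14.1 121.1 136.6] 0.91 ang 0.3721016573648302
scene pointer_tip [-11.9 138.2 149.5] 0.7 ang 0.483727545630447
scene cover_handle [-43.9  -0.8 192.6] 0.88 ang 0.6246431835080035
top cover_tab [-13.1 120.6 142.4] 0.8 ang 0.423146017563063
top pointer_tip [ -6.7 142.4 150.5] 0.56 ang 0.5133517414572953
top cover_handle [-210.8  233.2    2.1] 0.62 ang -0.30253259195762083
25.1083
```

View pics/m3.png

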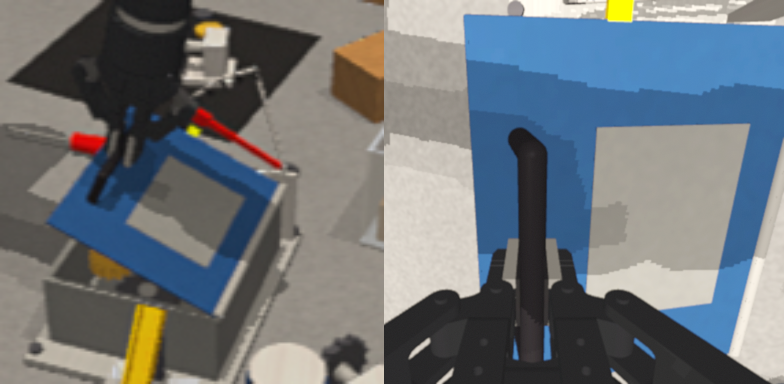

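```bash
python3 - <<'E'
from h import *
def pts(t,cond,er=0,cam="wrist"):
    if cam=="wrist":
        z=np.load(t+".npz"); im,d,m=z["im"],z["d"],dict(K=z["K"],position=z["pos"],rotation=z["rot"])
    else: im,d,m=cv2.imread(f"pics/{t}.png"),np.load(t+".npy"),camera_model(cam)
    h=cv2.cvtColor(im,cv2.COLOR_BGR2HSV).astype(int); mk=cond(h[...,0],h[...,1],h[...,2])
    if er: mk=cv2.erode(mk.astype(np.uint8),np.ones((er,er)))>0
    return (back(cam,d,mk,m)-U)@RU
red=lambda H,S,V:((H<6)|(H>172))&(S>140)&(V>70)
blue=lambda H,S,V:(H>100)&(H<125)&(S>120)
for t,c in (("wu1","wrist"),("wu2","wrist"),("scene3","scene"),("top3","top")):
    l=pts(t,red,0,c); s=90-l[:,0]; k=(l[:,1]>115)&(l[:,1]<160)&(s>-10)&(s<130)&(l[:,2]>85)&(l[:,2]<190); l=l[k];s=s[k]
    print(t,len(l))
    for a in range(0,125,10):
        q=l[(s>=a)&(s<a+10)]; ss=s[(s>=a)&(s<a+10)]
        if len(q)>3: print(a,len(q),"z",np.percentile(q[:,2],[5,50,95]).round(1),"y",np.percentile(q[:,1],[5,50,95]).round(1), "s",np.median(ss).round(1))
for t,c in (("w3","wrist"),("scene3","scene"),("top3","top")):
    l=pts(t,blue,3,c); s=90-l[:,0]; k=(abs(l[:,1])<112)&(s>5)&(s<180)&(l[:,2]>92)&(l[:,2]<190); l=l[k]; s=s[k]
    for _ in range(3):
        A=np.c_[s,l[:,1],np.ones(len(s))]; x=np.linalg.lstsq(A,l[:,2],rcond=None)[0]; r=abs(A@x-l[:,2]); l=l[r<4]; s=s[r<4]
    print(t,len(s),x.round(4),"cover",np.arctan(x[0]))
E
```

```text
wu1 674
0 16 z [ 99.6 103.5 111.1] y [132.3 135.1 137.4] s 8.8
10 61 z [102.1 106.9 110.2] y [134.5 136.1 139.1] s 15.2
20 62 z [107.9 112.1 115. ] y [134.3 135.7 139. ] s 25.7
30 54 z [114.  117.3 120. ] y [134.5 135.9 138.8] s 35.0
40 63 z [116.8 122.1 124.8] y [134.4 135.9 138.7] s 44.6
50 62 z [122.3 127.1 129.6] y [134.7 135.8 138.6] s 55.3
60 61 z [128.7 131.9 135. ] y [134.5 135.8 139. ] s 64.7
70 64 z [132.3 137.  140.5] y [134.6 135.8 138.8] s 74.6
80 75 z [138.4 142.5 148.8] y [133.7 136.  139.7] s 86.4
90 122 z [141.6 150.3 169.8] y [128.9 133.9 140. ] s 95.2
100 34 z [142.6 147.7 154.8] y [133.2 133.6 140.4] s 102.4
wu2 458
10 47 z [101.9 107.2 109.8] y [134.6 136.2 139.2] s 15.0
20 49 z [109.6 112.3 114.9] y [134.7 136.6 138.8] s 24.3
30 50 z [113.9 117.8 120.3] y [134.7 136.1 138.3] s 35.0
40 49 z [120.6 122.7 125.8] y [134.7 136.7 139.2] s 45.7
50 50 z [124.5 127.4 130.4] y [134.8 136.5 138.7] s 55.3
60 51 z [127.8 132.4 135.5] y [134.8 136.4 139.1] s 65.8
70 49 z [135.2 137.5 140.1] y [134.7 136.5 138.9] s 74.8
80 57 z [139.4 142.5 188.4] y [126.2 135.1 138.5] s 84.7

[... 283 characters left out ...]
.4] s 34.5
40 8 z [117.9 120.8 124.6] y [130.3 133.3 134.8] s 44.2
50 9 z [121.7 123.8 130.4] y [131.6 135.8 140.1] s 55.4
60 10 z [125.6 129.3 134.2] y [130.5 133.1 139. ] s 65.9
70 10 z [129.6 135.5 140.6] y [130.8 134.  136.3] s 75.8
80 10 z [133.5 140.9 144.2] y [127.5 133.  137. ] s 84.1
90 16 z [140.  145.9 151.9] y [128.  132.8 139.3] s 94.9
100 17 z [139.6 148.1 155.4] y [130.3 133.  137. ] s 103.7
top3 23
100 4 z [152.2 152.6 155. ] y [136.4 138.4 140.3] s 103.4
w3 49993 [4.21100e-01 4.00000e-04 9.82946e+01] cover 0.39859787359175625
scene3 1467 [ 4.21500e-01 -1.60000e-03  9.80131e+01] cover 0.39894409874848774
top3 420 [4.26500e-01 1.27000e-02 9.82178e+01] cover 0.40317744734917926
```

```bash
cat > m.py <<'E'
from h import *
red=lambda H,S,V:((H<6)|(H>172))&(S>140)&(V>70)
blue=lambda H,S,V:(H>100)&(H<125)&(S>120)
def loc(im,d,m,cam,cond,er):
    h=cv2.cvtColor(im,cv2.COLOR_BGR2HSV).astype(int); mk=cond(h[...,0],h[...,1],h[...,2])
    if er: mk=cv2.erode(mk.astype(np.uint8),np.ones((er,er)))>0
    return (back(cam,d,mk,m)-U)@RU
def meas(tag):
    for cam in ("wrist","scene"):
        m=camera_model(cam); im,d=capture(cam); cv2.imwrite(f"pics/{tag}{cam}.png",im)
        l=loc(im,d,m,cam,blue,3); s=90-l[:,0]; k=(abs(l[:,1])<112)&(s>5)&(s<180)&(l[:,2]>92)&(l[:,2]<200); l=l[k]; s=s[k]
        for _ in range(3):
            A=np.c_[s,l[:,1],np.ones(len(s))]; x=np.linalg.lstsq(A,l[:,2],rcond=None)[0]; r=abs(A@x-l[:,2]); l=l[r<4]; s=s[r<4]
        print(cam,"cover",np.arctan(x[0]).round(4),len(s))
        l=loc(im,d,m,cam,red,0); s=90-l[:,0]; k=(l[:,1]>125)&(l[:,1]<145)&(s>10)&(s<88)&(l[:,2]>95)&(l[:,2]<160); l=l[k];s=s[k]
        if len(s)>20:
            for _ in range(3):
                x=np.polyfit(s,l[:,2],1); r=abs(np.polyval(x,s)-l[:,2]); l=l[r<5]; s=s[r<5]
            print(cam,"pointer",np.arctan(x[0]).round(4),x.round(3),len(s))
    return im
E
python3 - <<'E'
from m import *
for th in (0.455,0.489):
    a,o=hand(th); movel(a,o,max_speed=50)
dwell(.3); print(np.round(np.array(read_tcp_pos())-a,1),np.round(read_contact_force(),1),read_t())
im=meas("f1"); meas("f2")
for n in ("cover_tab","pointer_tip"):
    for x in place_of("scene",n)[:1]:
        l=RU.T@(w("scene",x["point"])-U); print(n,l.round(1),np.arctan2(l[2]-96,90-l[0]))
cv2.imwrite("pics/f1c.png",cv2.resize(im[140:215,215:315],None,fx=7,fy=7,interpolation=cv2.INTER_CUBIC))
print(read_t())
E
```

```text
[-0.2 -0.1 -1.6] [ 6.8  0.1 -8.5] 25.9333
wrist cover 0.466 49862
scene cover 0.4649 1440
scene pointer 0.4523 [ 0.486 98.919] 61
wrist cover 0.466 49872
scene cover 0.4669 1446
scene pointer 0.441 [ 0.472 99.358] 69
cover_tab [-13.2 123.  145.3] 0.44577704629342363
pointer_tip [-2.070e+01 -4.356e+02  1.000e-01] -0.7140414395939849
26.2333
```

View pics/f1c.png

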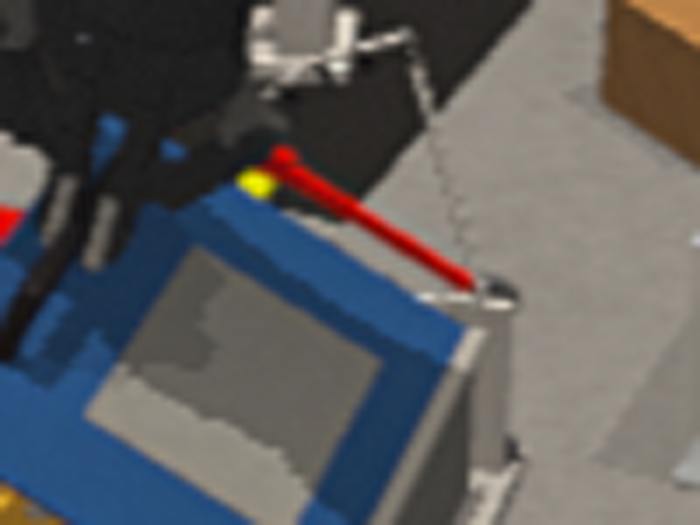

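```bash
cat > proj.py <<'E'
from m import *
from scipy.optimize import least_squares
def proj(l,m):
    X=(np.asarray(l)@RU.T+U-np.array(m["position"]))@R.from_euler("xyz",m["rotation"]).as_matrix(); K=np.array(m["K"])
    return np.c_[K[0,0]*X[:,0]/-X[:,2]+K[0,2], K[1,1]*-X[:,1]/-X[:,2]+K[1,2]]
def fit(im,m,name,er=0):
    h=cv2.cvtColor(im,cv2.COLOR_BGR2HSV).astype(int); mk=red(h[...,0],h[...,1],h[...,2])
    s=np.linspace(10,104,60)
    base=proj(np.c_[90-s*np.cos(.47),np.full(60,136.),96+s*np.sin(.47)],m)
    v,u=np.nonzero(mk); P=np.c_[u,v].astype(float)
    d=np.linalg.norm(P[:,None]-base[None],axis=2).min(1); P=P[d<7]
    t=np.array([np.linalg.norm(base-p,axis=1).argmin() for p in P]); P=P[(t>3)&(t<50)]
    # image centreline of the arm; mean of red pixels
    c=P.mean(0); dd=np.linalg.svd(P-c)[2][0]
    ang=np.arctan2(dd[1],dd[0])
    def line(th,y=136.,oz=0):
        q=proj(np.c_[90-s*np.cos(th),np.full(60,y),96+oz+s*np.sin(th)],m); e=q[-1]-q[0]; n=np.array([-e[1],e[0]])/np.linalg.norm(e); return np.arctan2(e[1],e[0]),(c-q[0])@n
    ths=np.arange(.36,.6,.002)
    da=[abs(np.sin(line(t)[0]-ang)) for t in ths]; off=[abs(line(t)[1]) for t in ths]
    print(name,len(P),"by direction",ths[np.argmin(da)].round(3),"by position",ths[np.argmin(off)].round(3),"y-1mm:",ths[np.argmin([abs(line(t,133.)[1]) for t in ths])].round(3))
if __name__=="__main__":
    for t in ("wu1","wu2"):
        z=np.load(t+".npz"); fit(z["im"],dict(K=z["K"],position=z["pos"],rotation=z["rot"]),t)
    for f in ("scene0","scene1","f1scene","f2scene"): fit(cv2.imread(f"pics/{f}.png"),camera_model("scene"),f)
    m=camera_model("scene"); im=cv2.imread("pics/f1scene.png"); big=cv2.resize(im[140:215,215:315],None,fx=7,fy=7,interpolation=cv2.INTER_CUBIC)
    def dr(l,col):
        q=((proj(l,m)-[215,140]+.5)*7).astype(int); cv2.line(big,tuple(map(int,q[0])),tuple(map(int,q[1])),col,1)
    for th,col in ((.42,(255,255,255)),(.466,(0,255,0)),(.51,(255,0,255))):
        dr([[90,136,96],[90-112*np.cos(th),136,96+112*np.sin(th)]],col)
    n=2; th=.466
    dr([[90+n*np.sin(th),110,96+n*np.cos(th)],[90-180*np.cos(th)+n*np.sin(th),110,96+180*np.sin(th)+n*np.cos(th)]],(0,255,255))
    cv2.imwrite("pics/ov.png",big)
E
python3 proj.py
```

```text
wu1 399 by direction 0.468 by position 0.528 y-1mm: 0.598
wu2 327 by direction 0.474 by position 0.564 y-1mm: 0.598
scene0 65 by direction 0.476 by position 0.474 y-1mm: 0.516
scene1 67 by direction 0.47 by position 0.47 y-1mm: 0.512
f1scene 67 by direction 0.47 by position 0.47 y-1mm: 0.512
f2scene 66 by direction 0.47 by position 0.472 y-1mm: 0.514
```

View pics/ov.png

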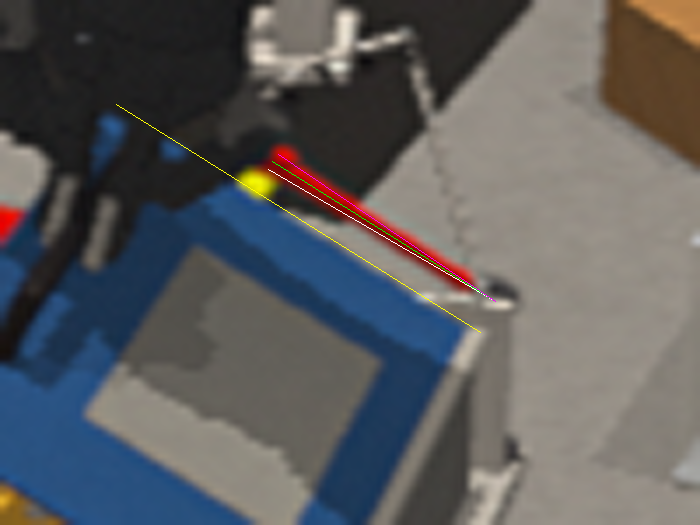

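```bash
python3 - <<'E'
from m import *
a,o=hand(0.492); movel(a,o,max_speed=20); dwell(.3); meas("f3")
for x in place_of("scene","rod_top")[:1]: print(w("scene",x["point"]))
print(read_t()); print(sign_off())
E
```

```text
wrist cover 0.469 49884
scene cover 0.4695 1446
scene pointer 0.4522 [ 0.486 98.331] 67
[ 575.9376462  -366.25539648  196.36720746]
26.9333
the job is handed in; nothing more can be done
None
```

I stood the rod handle up in the green cup and released it while the cover was still shut, then lifted the cover to 0.469 rad and handed the job in still holding it there; the pointer reads about 0.47 rad (estimates 0.44–0.48), total time 27 s.

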